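Close up the coffee mill and hold its lid at the pulse mark

ROBOT

A 7-joint arm with a two-finger parallel gripper is mounted at the origin on the work surface. World frame = base frame: x ahead of the robot, y to its left, z up, the work surface at z = 0. Lengths are in mm, angles in degrees, forces in N, time in s.
With the tool pointing down it reaches from about 400 to 900 mm from the base axis. Payload 5.5 kg.
Tool frame: the origin (TCP) lies on the centre line of the jaws, within the pads' length; the fingertips stand 8 mm ahead of it and the grasp point (between the pads) lies 11 mm behind it; z points along the fingers, x is the direction in which the jaws open and shut, and the axes are right-handed (so a half turn about z gives the same grasp; the last joint's range is limited). The gripper opens to 92 mm and grips with 3 to 60 N. Pads are 19 mm wide; open, the fingers measure 130 mm over their backs; the gripper's body (75 mm by 190 mm) begins 47 mm behind the grasp point.
Start: joints at [-50.523, 28.699, -24.465, 88.831, 12.651, 65.22, -12.049], TCP at [268.445, 591.978, 205.929] pointing down, gripper open.
Joint ranges: [-164.97, 164.97], [-17.58, 116.51], [-87.97, 89.64], [11.32, 138.91], [-80.73, 260.73], [10.89, 115.49], [-147.41, 147.41]. Speed limits (degrees/s): [147.25, 147.25, 180, 180, 180, 180, 180].

INTERFACE

Orientations are given as a 3x3 rotation matrix whose columns are the frame's x, y, z axes.
In Python, from rig import move_ptp, move_l, move_j, open_gripper, grasp, dwell, solve_ik, snapshot, camera_info, MotionError, close_job, get_t, get_qpos, get_dq, get_joint_torque, get_ee_pos, get_ee_rot, get_contact_force, get_wrist_torque, get_opening gives the robot as it stands. Calls block until the motion is done:
- move_ptp(position, orientation): joint-space move of the TCP to a pose.
- move_l(position, feed=150, rot=None): straight line of the TCP; rot=None keeps the orientation; feed is the mean speed in mm/s.
- move_j(angles): joint-space move.
- open_gripper() and grasp(squeeze=None): open the fingers fully, or close them until they stop; squeeze is the grip in N (None keeps the last).
- dwell(seconds).
- solve_ik(position, orientation): joint angles nearest the present ones, or None.
- snapshot(name): name is "scene" or "top"; returns (picture, depth): 420x560x3 uint8, red, green, blue; 420x560 float32, mm along the optical axis (not along the pixel's ray), 0 where there is no reading.
- camera_info(name): a dict with "fx", "fy", "cx", "cy" (pixels), "xyz" and "orientation" of the camera in the world. Camera axes: x right, y down, z forward; pixel columns grow to the right and rows downward; lengths in mm; the calibration is good to about 2 mm. A picture is of the moment at which its call begins. camera_info takes no time and is no camera call.
A pose or a line that the arm cannot do raises MotionError and nothing moves.
- close_job(): hands the job in, once; it reports no verdict.
Readings, each from a call of its own:
- get_t(): time.
- get_qpos(): joint angles.
- get_dq(): joint speeds.
- get_joint_torque(): joint torques, N m.
- get_ee_pos(): TCP position.
- get_ee_rot(): TCP orientation.
- get_contact_force(): force on the tool from outside, world axes, zero at the start.
- get_wrist_torque(): the same for the moment, N m.
- get_opening(): finger opening in mm.
Only numpy, scipy, OpenCV 4.12 (cv2) and the standard library are available. Lean on these libraries where they do the work, as an engineer would, in place of code of your own. Each camera call takes 0.05 s, during which the arm holds its last target.

TASK

Close up the electric coffee mill ready to grind: push its grounds drawer fully home and fit the bar-grip bayonet lid from the tray down into the mouth, seated flat on the rim. Only when both are closed, turn the lid clockwise against the switch spring to the single middle mark on the rim, half way to the lock, never as far as the lock click, and finish still gripping the lid and holding it there. Leave everything else where it stands.

Things in the scene. Friction and masses are not known exactly. Their poses are not given: they have to be found in the camera images.
- mill: Electric coffee mill, fixed to the ledge: aluminium base box 150 x 130 mm, 80 mm high, with the drawer in its front; on it a round tower 110 mm across up to the steel rim at 178 mm. Origin on the ledge, on the tower's (mouth's) axis; z up; the drawer front faces -x, 85 mm ahead of the axis when shut.
- mouth (a point): Centre of the mouth, on the tower's axis at the rim's flat top, 178 mm above the ledge. The mouth has a lip 6 mm thick with a 69 mm hole and two notches, 24 mm wide and 82 mm across, at the mill's +x and -x sides; below the lip the lug track is 82 mm across. The mouth is 48 mm deep.
- pulse_mark: The single-bar pulse marks, dark, on the rim. Origin at the mouth's centre on the rim's top, z up; x runs through the two bars that face each other: the mill's x turned 35 deg clockwise seen from above. At pulse the lid's bar lies along it, either way round. Other marks, also 51 mm from the axis: round dots at the notches (open), pairs of bars 70 deg clockwise of them (lock).
- lid: The mill's black bayonet lid, right way up in the tray, 140 g. Origin at the centre of its underside, z up, x along the bar grip. Skirt 64 mm across (z 0 to 14 mm), flange 92 mm across (z 14 to 19). Two lugs 17 mm wide (z 1 to 6) stand out to 77 mm across, in line with the bar's ends; same after a half turn. Seated when the flange lies on the rim: origin 164 mm above the ledge.
- lid_grip (a point): Middle of the top of the lid's bar grip, 47 mm above the lid's origin. The bar is 70 mm long, 13 mm thick, 28 mm high. The lid enters with the bar in line with the notches (about 6 deg, 2.5 mm to spare each way). Turned clockwise, its lugs run under the lip and from 7 deg push the sprung switch ring, which turns it back if let go. Lock detents resist from 50 deg and click at 70 deg.
- switch_ring (a joint): Sprung switch ring under the mill's lip, driven by the lid's lugs. 0 at rest, grows clockwise seen from above, rad; equals the lid's clockwise turn from the notches less about 0.12 rad, so about 0.49 at the pulse mark; end stop 1.12 (lock). Spring torque 0.06 N m at 0, 0.12 N m at pulse.
- drawer (a joint): Grounds drawer of the mill: 0 fully home, grows as it is drawn out towards the mill's -x, m; travel 75 mm, starts 35 to 60 mm open. Slides with about 1.5 N of friction and stays where it is left.
- drawer_pull (a point): Front of the drawer's bow pull: a level steel bar 8 mm thick and 48 mm wide, 44 mm above the ledge. The point is the middle of its front edge, 20 mm ahead of the drawer front; it moves with the drawer and lies 105 mm from the mill's axis when the drawer is shut.
- tray: Shallow plastic tray on the ledge, 200 x 300 mm, 22 mm high, walls and floor about 4 mm, fixed. Origin under its centre; the two lids lie in it, one towards each end of its long (y) side.
- jar_lid: Bystander in the tray: steel storage-jar lid 82 mm in diameter with a round black knob, 36 mm high, no lugs. Origin under its centre.
- jar_tall: Bystander: closed glass jar, 90 mm in diameter, 160 mm high. Origin under its centre.
- jar_short: Bystander: open glass jar, 96 mm in diameter, 110 mm high. Origin under its centre.
- mug: Bystander: white mug, 80 mm in diameter, 90 mm high. Origin under its centre.
- bowl: Bystander: small white bowl, 110 mm in diameter, 45 mm high. Origin under its centre.
- spatula: Bystander: wooden-handled spatula, 260 mm long, lying on the ledge.
- brush: Bystander: small wooden mill brush, 150 mm long, lying on the ledge between mill and tray.
Mind the look-alikes: they are no part of the job. What is meant by the lid is not purple, and is the smaller of those in its own colour.

How it is judged (in metres and radians):
On the way, in this order (a step that is already met when the one before it is completed fails the run):
1. both closed: drawer fully home, lid seated in the mouth and not yet turned onto the switch (value of joint drawer below 0.004 m and horizontal distance between lid and mouth below 0.004 m and z of lid in the frame of mill below 0.1665 m and angle between the x axis of lid and the x axis of mill, either way round below 0.25 rad and value of joint switch_ring below 0.2 rad), for 0.1 s.
2. lid turned clockwise to the pulse mark (value of joint drawer below 0.004 m and angle between the x axis of lid and the x axis of pulse_mark, either way round below 0.14 rad and value of joint switch_ring above 0.3 rad), for 0.3 s.
At the end, for the whole second after the job is handed in: Drawer shut (4 mm); lid centred in the mouth (4 mm), flange on the rim (2.5 mm), level; its bar within 8 deg of the pulse mark, switch ring turned clockwise with it; lid still and gripped with over 2 N through the last second (all of step 2 and horizontal distance between lid and mouth below 0.004 m and z of lid in the frame of mill below 0.1665 m and angle between lid's own z axis and vertical below 0.06 rad and value of joint switch_ring below 0.7 rad and angular speed of lid below 0.15 rad/s and contact force between the fingers and lid above 2 N); the arm keeps its last pose, push and grip.
It fails at once if the lid is turned on to the lock (more than about 60 deg) (value of joint switch_ring above 0.93 rad).
It fails at once if the switch is worked while the drawer is open (value of joint switch_ring above 0.25 rad and value of joint drawer above 0.008 m).
It fails at once if a bystander is displaced by more than 30 mm (distance of any of jar_lid, jar_tall, jar_short, mug, bowl, spatula, brush from where it was at the start of the episode above 0.03 m).
It also fails if it takes over 61 s, if anything falls off the work surface, if the arm or the gripper's body presses on something with over 40 N, if the wrist force passes 120 N, or if a joint passes its speed limit or range.

## Working session

There is one attempt and no reset: what is moved stays moved. The work goes in short steps, each a Python script; the robot and the scene stay as the last script left them, time stands still between calls to the robot, and variables do not carry over. Pictures are saved under pics/ and viewed, and the job is handed in when it is done.

```bash
ls; mkdir -p pics; python3 - <<'E'
from rig import *
import cv2,numpy as np
for n in("scene","top"):
    p,d=snapshot(n); cv2.imwrite(f"pics/{n}0.png",p[:,:,::-1]); np.save(f"pics/{n}0.npy",d); np.save(f"pics/{n}0rgb.npy",p)
    print(n,camera_info(n))
print(get_t(),get_opening(),get_ee_rot())
E
```

```text
pics
scene {'fx': 486.23473685075857, 'fy': 486.23473685075857, 'cx': 281.81363670912236, 'cy': 217.18190892403607, 'xyz': array([1078.79944837, -576.20977915, 1277.84339506]), 'orientation': array([[ 0.74892776,  0.55165481, -0.36712966],
       [ 0.66265109, -0.62420319,  0.41384045],
       [-0.00086643, -0.55321546, -0.83303775]])}
top {'fx': 541.113140670159, 'fy': 541.113140670159, 'cx': 278.11654129341565, 'cy': 217.47783975079292, 'xyz': array([ 388.0555338 ,    5.39218036, 1876.15217645]), 'orientation': array([[ 0.00606409, -0.9943583 ,  0.1058999 ],
       [-0.99994512, -0.00693454, -0.00785324],
       [ 0.0085433 , -0.10584646, -0.99434578]])}
0.1 91.91091357164196 [[ 4.13017635e-01  9.10722690e-01 -7.84981936e-04]
 [ 9.10721340e-01 -4.13018375e-01 -1.56923321e-03]
 [-1.75334825e-03 -6.67788129e-05 -9.99998461e-01]]
```

View pics/scene0.png

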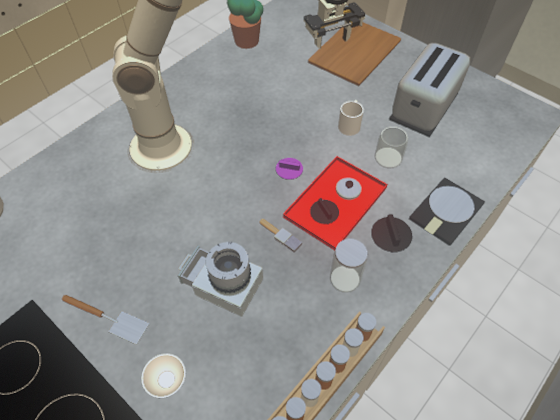

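View pics/top0.png

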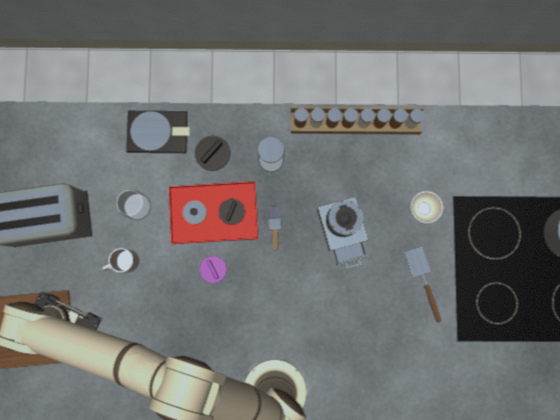

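Candidates for the lid (top view): the black bar lid in the tray (231,211), a larger black bar lid on the ledge (212,153), a purple bar lid (213,269), and the jar lid in the tray (194,212). By the description it is the smaller black one, in the tray. I'll check it and the mill in close crops.

```bash
python3 - <<'E'
import cv2,numpy as np
t=cv2.imread("pics/top0.png"); s=cv2.imread("pics/scene0.png")
a=cv2.resize(t[190:235,205:260],None,fx=7,fy=7,interpolation=cv2.INTER_CUBIC)
b=cv2.resize(t[190:275,310:380],None,fx=6,fy=6,interpolation=cv2.INTER_CUBIC)
H=max(a.shape[0],b.shape[0])
pad=lambda i:cv2.copyMakeBorder(i,0,H-i.shape[0],0,4,0)
cv2.imwrite("pics/c_top.png",np.hstack([pad(a),pad(b)]))
a=cv2.resize(s[190:230,300:350],None,fx=7,fy=7,interpolation=cv2.INTER_CUBIC)
b=cv2.resize(s[235:315,175:265],None,fx=4.8,fy=4.8,interpolation=cv2.INTER_CUBIC)
H=max(a.shape[0],b.shape[0])
cv2.imwrite("pics/c_scene.png",np.hstack([pad(a),pad(b)]))
E
```

```text
(no output)
```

View pics/c_top.png

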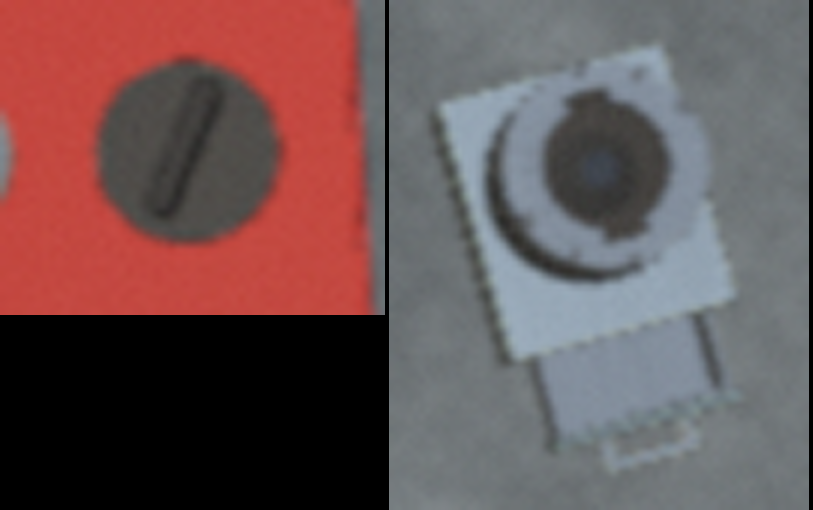

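View pics/c_scene.png

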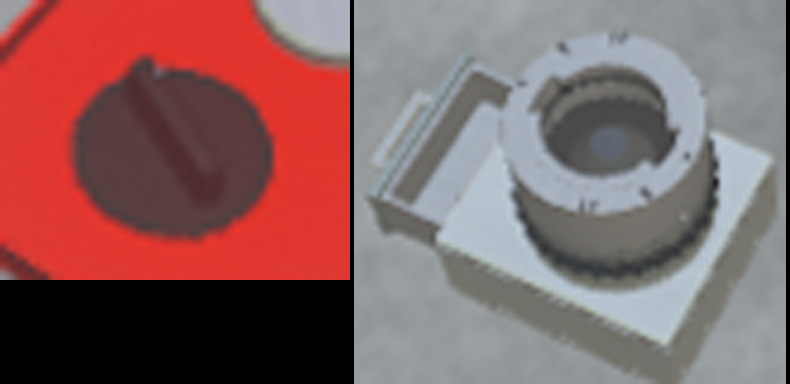

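The crops confirm it: the tray lid at top (231,211) is black and clearly smaller than the ledge one. The drawer is out, and the notches, dots and bars are visible. Measuring next.

```bash
cat > h.py <<'E'
import numpy as np,cv2
from rig import *
def ray(n,uv):
    c=camera_info(n); uv=np.asarray(uv,float).reshape(-1,2)
    d=np.c_[(uv[:,0]-c["cx"])/c["fx"],(uv[:,1]-c["cy"])/c["fy"],np.ones(len(uv))]@np.array(c["orientation"]).T
    return np.array(c["xyz"]),d
def onplane(n,uv,z):
    o,d=ray(n,uv); return o+d*((z-o[2])/d[:,2])[:,None]
def cloud(n,D):
    v,u=np.mgrid[0:D.shape[0],0:D.shape[1]]
    o,d=ray(n,np.c_[u.ravel(),v.ravel()])
    P=o+d*D.ravel()[:,None]; P[D.ravel()<=0]=np.nan
    return P.reshape(D.shape+(3,))
def proj(n,P):
    c=camera_info(n); q=(np.asarray(P,float).reshape(-1,3)-c["xyz"])@np.array(c["orientation"])
    return np.c_[q[:,0]/q[:,2]*c["fx"]+c["cx"],q[:,1]/q[:,2]*c["fy"]+c["cy"]]
E
python3 - <<'E'
from h import *
for n in("top","scene"):
    D=np.load(f"pics/{n}0.npy"); rgb=np.load(f"pics/{n}0rgb.npy").astype(int)
    P=cloud(n,D); 
    u,v=(345,225) if n=="top" else (228,265)
    w=P[v-60:v+60,u-60:u+60]; z=w[...,2]
    led=w[(abs(z)<8)]; print(n,"ledge z",np.nanmedian(led[:,2]))
    # rim
    m=np.zeros(D.shape,np.uint8); m[v-60:v+60,u-60:u+60]=(abs(z-178)<9)
    pts=P[m>0]; print("rim n",len(pts),"z",np.median(pts[:,2]))
    m=cv2.morphologyEx(m,cv2.MORPH_OPEN,np.ones((2,2)))
    c=max(cv2.findContours(m,cv2.RETR_EXTERNAL,cv2.CHAIN_APPROX_NONE)[0],key=cv2.contourArea)[:,0]
    Q=onplane(n,c,178); (x,y),r=cv2.minEnclosingCircle(Q[:,:2].astype(np.float32))
    A=np.c_[2*Q[:,:2],np.ones(len(Q))]; s=np.linalg.lstsq(A,(Q[:,:2]**2).sum(1),rcond=None)[0]
    print("rim circle",x,y,r,"lsq",s[:2],np.sqrt(s[2]+s[0]**2+s[1]**2))
    m=np.zeros(D.shape,np.uint8); m[v-60:v+60,u-60:u+60]=(abs(z-80)<8)
    c=max(cv2.findContours(m,cv2.RETR_EXTERNAL,cv2.CHAIN_APPROX_NONE)[0],key=cv2.contourArea)[:,0]
    Q=onplane(n,c,80); print("box",cv2.minAreaRect(Q[:,:2].astype(np.float32)))
    # lid: dark on red
    hsv=cv2.cvtColor(rgb.astype(np.uint8),cv2.COLOR_RGB2HSV)
    u,v=(231,211) if n=="top" else (324,211)
    S=slice(v-22,v+22),slice(u-22,u+22)
    m=np.zeros(D.shape,np.uint8); m[S]=(rgb[S].max(-1)<115)
    m=cv2.morphologyEx(m,cv2.MORPH_OPEN,np.ones((3,3)))
    c=max(cv2.findContours(m,cv2.RETR_EXTERNAL,cv2.CHAIN_APPROX_NONE)[0],key=cv2.contourArea)[:,0]
    print("lid cnt bbox",cv2.boundingRect(c))
    w=P[S]; mm=m[S]>0; print("z pct lid",np.nanpercentile(w[...,2][mm],[5,25,50,75,90,97]))
    Q=onplane(n,c,22); A=np.c_[2*Q[:,:2],np.ones(len(Q))]; s=np.linalg.lstsq(A,(Q[:,:2]**2).sum(1),rcond=None)[0]
    print("lid circle",s[:2],np.sqrt(s[2]+s[0]**2+s[1]**2))
    b=w[mm&(w[...,2]>42)]
    if len(b)>5:
        r=cv2.minAreaRect(b[:,:2].astype(np.float32)); C=np.cov(b[:,:2].T); e=np.linalg.eigh(C)[1][:,1]
        print("bar",len(b),b.mean(0),r,np.degrees(np.arctan2(e[1],e[0])))
E
```

```text
top ledge z 0.8826041241090934
rim n 538 z 178.6498728708484
rim circle 568.4395751953125 -225.2735137939453 55.13739013671875 lsq [ 567.97444295 -225.50836281] 52.93359188533774
box ((561.7915649414062, -224.68255615234375), (149.86354064941406, 130.8795928955078), 15.944326400756836)
lid cnt bbox (219, 199, 26, 25)
z pct lid [17.41692954 21.98716081 25.3157234  31.19790264 49.17011706 55.30168846]
lid circle [606.40217239 152.19526902] 42.38350709883639
bar 83 [605.66595882 150.82284649  50.7378388 ] ((605.9625854492188, 150.88796997070312), (12.768646240234375, 69.0965347290039), 68.72698974609375) 158.64183711732932
scene ledge z -0.16977954581966515
rim n 813 z 177.32507639006167
rim circle 580.1533203125 -224.64727783203125 56.50489044189453 lsq [ 580.31544857 -224.20539559] 54.42147230621686
box ((567.5244750976562, -226.712890625), (151.58628845214844, 131.87669372558594), 15.690754890441895)
lid cnt bbox (311, 199, 28, 25)
z pct lid [18.75602102 21.54692825 24.09027512 29.46367665 49.45237185 52.70041349]
lid circle [609.30959339 152.48928273] 43.24194949967685
bar 89 [611.68083371 148.27909631  49.82331927] ((611.1416625976562, 149.14950561523438), (14.16749382019043, 68.33071899414062), 68.37126159667969) 158.09834267043354
```

```bash
cat >> h.py <<'E'
def rect(n,img,c,z,half,s):
    k=np.array([[-half,-half],[half,-half],[half,half],[-half,half]],float)
    W=np.c_[k+c,np.full(4,z)]
    src=proj(n,W).astype(np.float32)
    N=int(2*half*s); dst=np.float32([[0,N],[N,N],[N,0],[0,0]]) # x right, y up
    H=cv2.getPerspectiveTransform(src,dst-np.float32(.5)*0)
    return cv2.warpPerspective(img,H,(N,N),flags=cv2.INTER_CUBIC)
E
python3 - <<'E'
from h import *
c=(572,-225)
o=[]
for n in("top","scene"):
    im=cv2.imread(f"pics/{n}0.png"); r=rect(n,im,c,178,75,2.6)
    for i in range(0,150,25):
        p=int(i*2.6); cv2.line(r,(p,0),(p,r.shape[0]),(0,200,0),1); cv2.line(r,(0,p),(r.shape[0],p),(0,200,0),1)
    o.append(r)
cv2.imwrite("pics/rim_rect.png",np.hstack(o))
o=[]
for n in("top","scene"):
    im=cv2.imread(f"pics/{n}0.png"); r=rect(n,im,(608,150),23,70,2.8); 
    for i in range(0,140,20):
        p=int(i*2.8); cv2.line(r,(p,0),(p,r.shape[0]),(0,200,0),1); cv2.line(r,(0,p),(r.shape[0],p),(0,200,0),1)
    o.append(r)
cv2.imwrite("pics/lid_rect.png",np.hstack(o))
E
```

```text
(no output)
```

View pics/rim_rect.png

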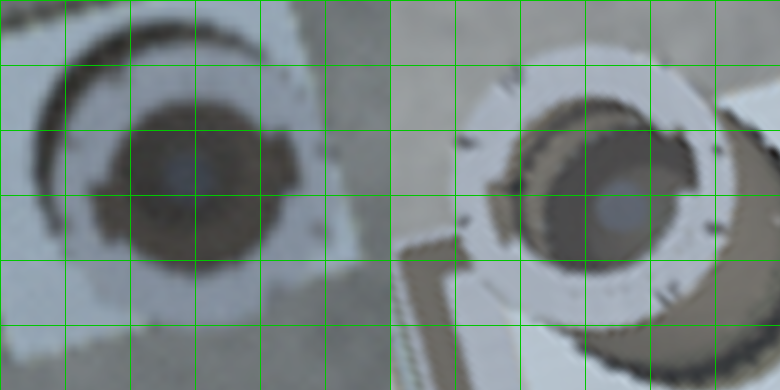

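View pics/lid_rect.png

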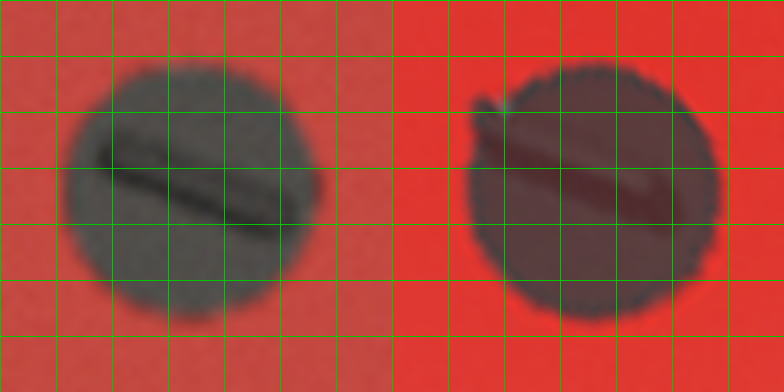

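Rectified views: scene marks pair up about (590,186) and top marks about (196,186), both giving a mouth centre near (573,-221.5). The notch axis is at about 16°, and the lid is at about (608,151). Refining the marks, jar lid and drawer pull.

```bash
python3 - <<'E'
from h import *
c=np.array((573,-221.5)); s=6
for n in("top","scene"):
    g=cv2.cvtColor(cv2.imread(f"pics/{n}0.png"),cv2.COLOR_BGR2GRAY); r=rect(n,g,c,178,65,s)
    bh=cv2.morphologyEx(r,cv2.MORPH_BLACKHAT,cv2.getStructuringElement(cv2.MORPH_ELLIPSE,(61,61))).astype(float)
    N=r.shape[0]; yy,xx=np.mgrid[0:N,0:N]; X=xx/s-65; Y=65-yy/s; R=np.hypot(X,Y); A=np.degrees(np.arctan2(Y,X))
    for name,a0 in(("dot",16),("pulse",-19),("lock",-54)):
        p=[]
        for k in(0,180):
            da=(A-a0-k+180)%360-180
            w=np.where((abs(da)<11)&(abs(R-51)<6),bh,0); w=np.clip(w-.35*w.max(),0,None)
            p.append(np.array([(w*X).sum(),(w*Y).sum()])/w.sum())
        d=p[0]-p[1]; print(n,name,"mid",c+(p[0]+p[1])/2,"len",np.hypot(*d),"ang",np.degrees(np.arctan2(d[1],d[0])))
# jar lid, pull
for n,uv in(("top",(194,212)),("scene",(348,188))): print(n,"jar lid knob",onplane(n,uv,30))
D=np.load("pics/top0.npy");P=cloud("top",D)
yaw=np.radians(16);ex=np.array([np.cos(yaw),np.sin(yaw)]);ey=np.array([-ex[1],ex[0]])
for n in("top","scene"):
    P=cloud(n,np.load(f"pics/{n}0.npy")).reshape(-1,3); q=P[:,:2]-c; a=q@ex;b=q@ey
    m=(abs(b)<20)&(a<-90)&(a>-200)&(abs(P[:,2]-45)<12)
    print(n,"pull a",np.nanpercentile(a[m],[0,2,5,20,50]),m.sum())
    m=(abs(b)<60)&(a<-90)&(a>-200)&(P[:,2]>55)
    print(n,"drawer front top",np.nanpercentile(a[m],[0,5,50]),m.sum(),b[m].min(),b[m].max())
E
python3 - <<'E'
import sys; sys.path.insert(0,'.')
from h import *
im=cv2.imread("pics/top0.png"); o=[]
for n in("top","scene"):
    o.append(rect(n,cv2.imread(f"pics/{n}0.png"),(440,-260),44,55,3.5))
cv2.imwrite("pics/pull.png",np.hstack(o))
E
```

```text
top dot mid [ 571.17582705 -219.50873396] len 108.71264877839143 ang 14.61436678513997
top pulse mid [ 568.83980499 -223.9205529 ] len 106.03592014622448 ang -16.016052364242093
top lock mid [ 573.20597184 -219.3221052 ] len 108.96958523195252 ang -56.473702820975696
scene dot mid [ 573.72581882 -221.51246842] len 102.35546010273353 ang 16.5814833983125
scene pulse mid [ 573.67887775 -221.23657285] len 101.09102070319851 ang -18.994874867844796
scene lock mid [ 574.24547357 -220.86189048] len 102.62068940292718 ang -55.15064534452678
top jar lid knob [[601.55864999 279.47322013  30.        ]]
scene jar lid knob [[613.49293301 268.47741755  30.        ]]
top pull a [-160.58613908 -160.5077796  -160.19363085 -158.60512459 -155.53242311] 33
top drawer front top [-157.98866794 -139.95851935 -134.43371015] 125 -53.89149416649483 51.5476599404844
scene pull a [-158.17776719 -157.49813937 -155.6060677  -153.86338505 -130.42422299] 81
scene drawer front top [-138.98101608 -136.86954582 -130.31636985] 221 -57.02444344078895 51.02407774182066
```

View pics/pull.png

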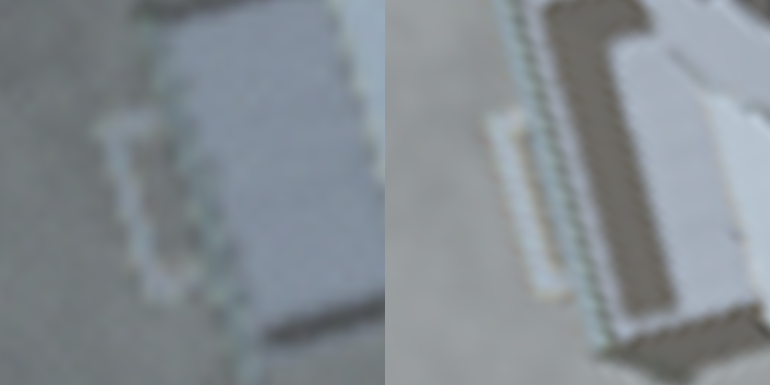

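The pull front sits at a≈-158 mm from the axis (drawer about 53 mm open). Mouth (573.7,-221.3), mill yaw about 16°. Pushing the drawer.

```bash
cat >> h.py <<'E'
C=np.array([573.7,-221.3]); YAW=16.0
def down(jaw):  # jaw angle deg of tool x
    a=np.radians(jaw); x=np.array([np.cos(a),np.sin(a),0]); z=np.array([0,0,-1.]); return np.c_[x,np.cross(z,x),z]
def mill(a,b,z):
    y=np.radians(YAW); return [C[0]+a*np.cos(y)-b*np.sin(y),C[1]+a*np.sin(y)+b*np.cos(y),z]
E
python3 - <<'E'
from h import *
grasp(10)
print(get_opening(),get_t())
p=get_ee_pos(); move_l([p[0],p[1],300],feed=300)
best=None
for j in(YAW-90,YAW+90):
    q=solve_ik(mill(-205,0,200),down(j)); print(j,q)
    if q is not None and (best is None or abs(q[6])<abs(best[1][6])): best=(j,q)
j=best[0]; print("use",j)
move_ptp(mill(-205,0,200),down(j)); print(get_t(),get_ee_pos())
move_l(mill(-205,0,40),feed=200); print(get_t(),get_contact_force())
move_l(mill(-180,0,40),feed=100); print(get_t(),get_contact_force())
p,d=snapshot("top"); cv2.imwrite("pics/push0.png",cv2.resize(p[170:310,270:430,::-1],None,fx=4.5,fy=4.5))
E
```

```text
0.677500334222342 1.5333
-74.0 [ -5.76136597  10.49891356  43.53275958 116.27905878  -8.66911248
  56.37314911 -31.88509044]
106.0 [ -0.31686306   9.77379984  37.20567626 116.14392089  -7.09177833
  56.24748334 146.44036797]
use -74.0
5.0917 [ 377.31195153 -277.1933111   199.98265491]
6.0417 [ 0.79105122 -1.09831159  0.47553937]
6.4417 [-0.55242922  0.25920825 -0.58656364]
```

View pics/push0.png

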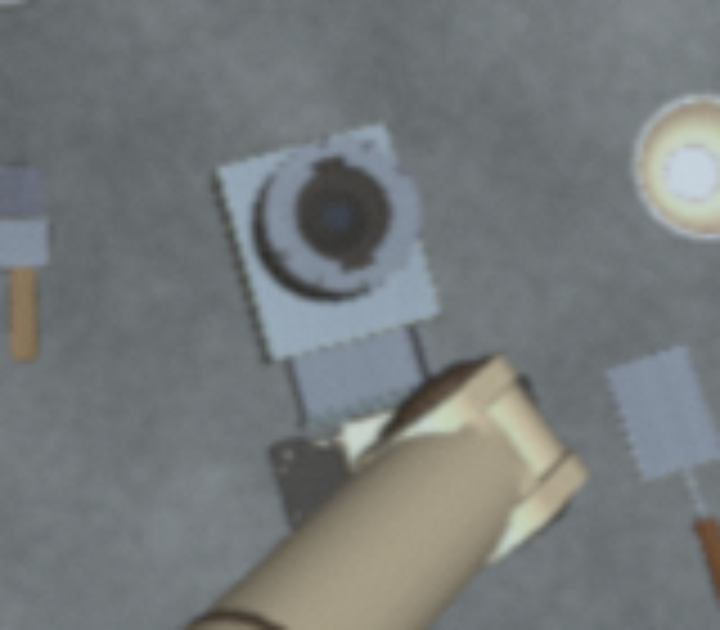

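```bash
python3 - <<'E'
from h import *
y=np.radians(YAW);ex=np.array([np.cos(y),np.sin(y),0])
a=-180
while a<-108:
    f=float(np.dot(get_contact_force(),ex))
    step=8 if a<-130 else 2
    a+=step
    move_l(mill(a,0,40),feed=60 if step==8 else 25)
    f=float(np.dot(get_contact_force(),ex)); print(a,round(f,2),round(get_t(),2))
    if f<-9: break
q=np.array(get_ee_pos())[:2]-C; print("actual a",q@ex[:2])
E
```

```text
-172 0.53 6.78
-164 0.04 7.06
-156 -0.42 7.34
-148 -0.38 7.62
-140 0.34 7.91
-132 -0.24 8.19
-124 -0.39 8.47
-122 1.25 8.72
-120 -0.2 8.97
-118 -0.3 9.22
-116 -0.93 9.47
-114 -0.39 9.72
-112 -0.23 9.97
-110 -0.66 10.22
-108 -1.19 10.47
actual a -107.71025481775827
```

```bash
python3 - <<'E'
from h import *
y=np.radians(YAW);ex=np.array([np.cos(y),np.sin(y),0])
p,d=snapshot("scene"); cv2.imwrite("pics/push1.png",cv2.resize(p[200:340,150:310,::-1],None,fx=4.5,fy=4.5))
print(get_contact_force(),get_ee_pos(),get_t())
E
```

```text
[-0.11552785 -1.10701105  0.40367287] [ 470.14984358 -250.96462808   40.01912703] 10.525
```

View pics/push1.png

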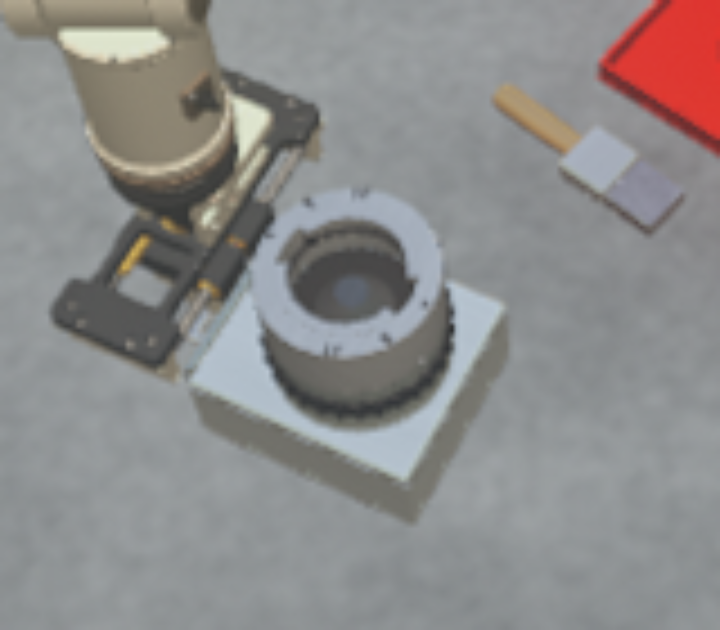

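The drawer looks nearly shut, with the gripper body just clear of the tower at (265,220). I'll continue in small steps until the stop is felt.

```bash
python3 - <<'E'
from h import *
y=np.radians(YAW);ex=np.array([np.cos(y),np.sin(y),0])
a=-108
while a<-97:
    a+=1
    move_l(mill(a,0,40),feed=20)
    F=np.array(get_contact_force()); f=float(F@ex); p=np.array(get_ee_pos())[:2]-C
    print(a,round(p@ex[:2],2),round(f,2),round(get_t(),2))
    if f<-8: break
E
```

```text
-107 -106.95 -0.21 10.78
-106 -105.99 -0.8 11.03
-105 -104.91 -1.42 11.28
-104 -103.84 -1.18 11.53
-103 -102.83 -0.52 11.78
-102 -101.88 -0.33 12.03
-101 -100.82 -0.86 12.28
-100 -99.85 -0.1 12.53
-99 -98.86 -0.0 12.78
-98 -97.85 -1.25 13.03
-97 -96.85 -0.96 13.28
```

```bash
python3 - <<'E'
from h import *
for n in("scene","top"):
    p,d=snapshot(n); cv2.imwrite(f"pics/push2{n}.png",cv2.resize(p[225:300,170:270,::-1] if n=="scene" else p[190:290,310:400,::-1],None,fx=6,fy=6,interpolation=cv2.INTER_CUBIC))
print(get_contact_force(),get_ee_pos(),get_t(),get_opening())
E
```

```text
[-0.99380975 -1.19711201 -0.19692995] [ 480.60508871 -248.02165848   40.00909701] 13.375 0.4834882117569043
```

View pics/push2scene.png

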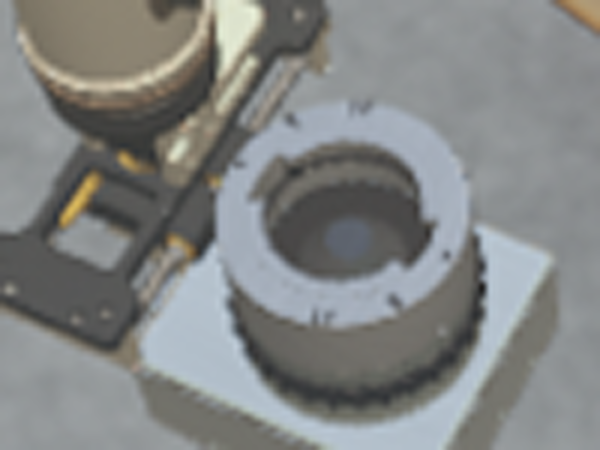

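View pics/push2top.png

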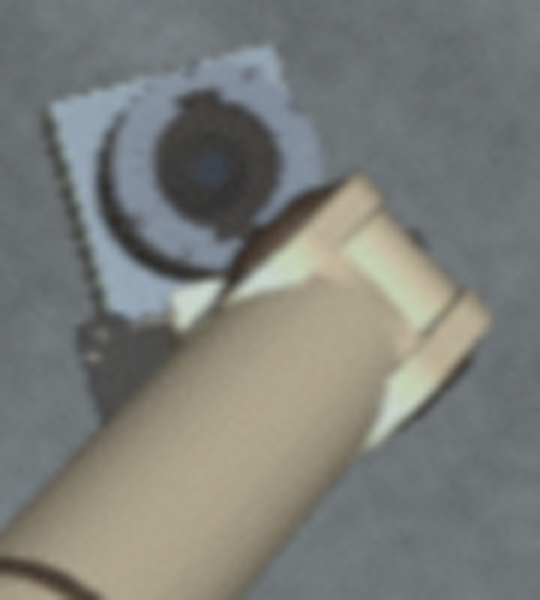

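Odd: the TCP is past where the pull should stop it, and there is no force. Backing out straight to look.

```bash
python3 - <<'E'
from h import *
move_l(mill(-115,0,40),feed=100)
print(get_contact_force())
move_l(mill(-150,0,40),feed=150); print(get_contact_force())
move_l(mill(-150,0,230),feed=300)
q=get_qpos(); 
move_j([q[0]+35]+list(q[1:]))
for n in("scene","top"):
    p,d=snapshot(n); np.save(f"pics/{n}1.npy",d); cv2.imwrite(f"pics/{n}1.png",p[:,:,::-1]); cv2.imwrite(f"pics/push3{n}.png",cv2.resize(p[225:315,165:270,::-1] if n=="scene" else p[190:290,310:400,::-1],None,fx=6,fy=6,interpolation=cv2.INTER_CUBIC))
print(get_t())
E
```

```text
[-0.46118917  0.45506132  0.06939606]
[ 0.18728692 -0.3657235   0.25470451]
16.1333
```

View pics/push3scene.png

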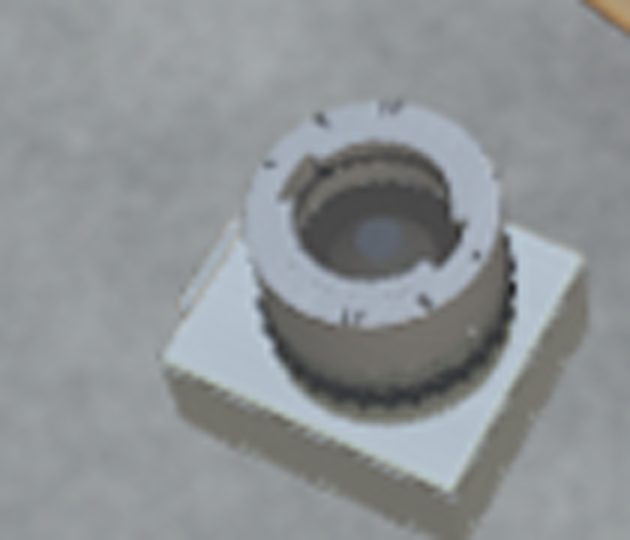

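View pics/push3top.png

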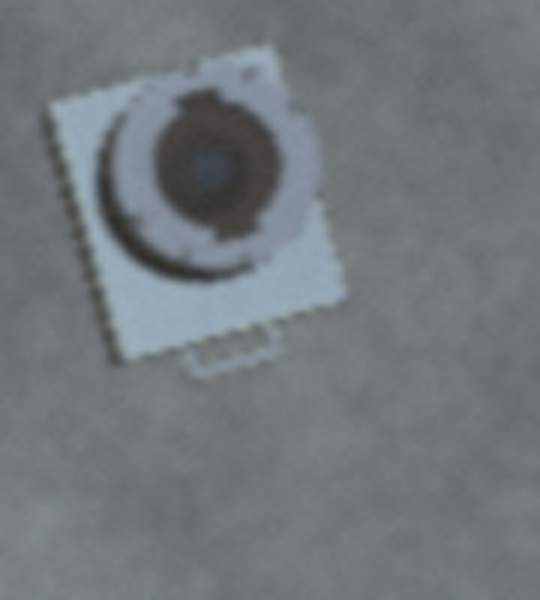

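The drawer has gone in and the front appears flush with the box. Measuring the pull front against the box.

```bash
python3 - <<'E'
from h import *
y=np.radians(YAW);ex=np.array([np.cos(y),np.sin(y)]);ey=np.array([-ex[1],ex[0]])
for n in("top","scene"):
  for k in (0,1):
    P=cloud(n,np.load(f"pics/{n}{k}.npy")).reshape(-1,3); q=P[:,:2]-C; a=q@ex;b=q@ey
    m=(abs(b)<22)&(a<-88)&(a>-200)&(abs(P[:,2]-46)<12)
    print(n,k,"pull a",np.nanpercentile(a[m],[0,3,6,20,50]).round(1),m.sum())
    m=(abs(b)<60)&(a<0)&(a>-130)&(abs(P[:,2]-80)<4)
    print("   box front",np.nanpercentile(a[m],[0,1,3,5]).round(1))
o=[]
for n in("top","scene"):
    im=cv2.imread(f"pics/{n}1.png"); M=rect(n,im,mill(-95,0,0)[:2],44,40,4.8)
    o.append(M)
    # intensity profile along mill x averaged over |b|<16
    g=cv2.cvtColor(im,cv2.COLOR_BGR2GRAY).astype(np.float32)
    for a in range(-120,-84,2):
        Q=[mill(a,bb,47) for bb in range(-16,17,2)]; uv=proj(n,Q).astype(np.float32)
        print(a,int(cv2.remap(g,uv[:,0][None],uv[:,1][None],1).mean()),end="; ")
    print()
cv2.imwrite("pics/pull3.png",np.hstack(o))
E
```

```text
top 0 pull a [-161.3 -161.1 -160.8 -159.2 -156.2] 42
   box front [-87.3 -87.1 -86.1 -85.3]
top 1 pull a [-107.4 -107.3 -106.9 -105.8 -102.7] 33
   box front [-87.3 -86.9 -86.  -85.2]
scene 0 pull a [-158.9 -157.6 -156.5 -154.5 -131. ] 94
   box front [-84.  -83.3 -82.4 -81. ]
scene 1 pull a [-106.  -105.5 -104.9 -102.  -100.2] 38
   box front [-84.5 -83.9 -82.8 -82. ]
-120 119; -118 118; -116 118; -114 117; -112 117; -110 117; -108 122; -106 132; -104 138; -102 138; -100 132; -98 124; -96 121; -94 120; -92 117; -90 116; -88 120; -86 135; 
-120 149; -118 149; -116 149; -114 149; -112 150; -110 150; -108 149; -106 149; -104 157; -102 167; -100 172; -98 171; -96 175; -94 184; -92 188; -90 188; -88 187; -86 184;
```

View pics/pull3.png

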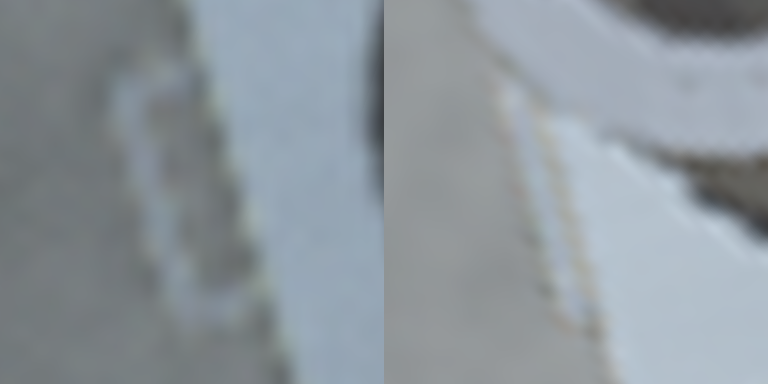

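Both views put the pull front about 20–21.5 mm ahead of the box front, so the drawer is home to about 1 mm, though the stop was never felt. A quick confirming push with tilted fingertips, which keeps the gripper body clear of the tower.

```bash
python3 - <<'E'
from h import *
y=np.radians(YAW);ex=np.array([np.cos(y),np.sin(y),0])
t=np.radians(35)
z=np.array([0,0,-np.cos(t)])+np.sin(t)*ex
j=np.radians(YAW-90); x=np.array([np.cos(j),np.sin(j),0]); R=np.c_[x,np.cross(z,x),z]
def tcp(a,zz): return np.array(mill(a,0,zz))-8*z
for f in (-150,-122,-100):
    q=solve_ik(tcp(f,44),R); print(f,q)
move_ptp(tcp(-150,100),R); move_l(tcp(-135,44),feed=200); print(get_t(),get_contact_force())
a=-120; move_l(tcp(a,44),feed=100)
while a<-90:
    a+=1.5; move_l(tcp(a,44),feed=30)
    F=np.array(get_contact_force()); p=np.array(get_ee_pos())+8*z
    print(a,round((p[:2]-C)@ex[:2],2),round(float(F@ex),2),round(get_t(),2))
    if F@ex<-7: break
E
```

```text
-150 [ 47.76829407  25.36920829   5.70593718 133.47408979 -80.39591489
  35.29056727  52.37104957]
-122 [ 57.66521691  26.11308051  -9.80370254 131.83406753 -77.58493523
  27.85638203  47.57062338]
-100 [ 60.97720611  27.26144632 -16.84914439 130.53786224 -75.95622471
  23.88344948  44.20411105]Traceback (most recent call last):
  File "<stdin>", line 9, in <module>
rig.MotionError: the arm cannot follow that straight line within its joint ranges
```

```bash
python3 - <<'E'
from h import *
y=np.radians(YAW);ex=np.array([np.cos(y),np.sin(y),0])
print(get_t(),get_qpos())
p=get_ee_pos(); move_l([p[0]-20,p[1]-6,160],feed=250)
move_j([-5.76136597,10.49891356,43.53275958,116.27905878,-8.66911248,56.37314911,-31.88509044]); print(get_t())
t=np.radians(15)
z=np.array([0,0,-np.cos(t)])+np.sin(t)*ex
j=np.radians(YAW-90); x=np.array([np.cos(j),np.sin(j),0]); R=np.c_[x,np.cross(z,x),z]
def tcp(a,zz): return np.array(mill(a,0,zz))-8*z
move_ptp(tcp(-150,70),R); move_l(tcp(-140,38),feed=200); print(get_t(),get_contact_force())
a=-124; move_l(tcp(a,38),feed=100)
while a<-90:
    a+=2; move_l(tcp(a,38),feed=30)
    F=np.array(get_contact_force()); p=np.array(get_ee_pos())+8*z
    print(a,round((p[:2]-C)@ex[:2],2),round(float(F@ex),2),round(get_t(),2))
    if F@ex<-7: break
E
```

```text
17.3833 [ 19.65015628  21.10396577  37.92710933 133.38454305 -75.90116549
  47.25341868  43.80716579]
18.8083
19.7333 [-0.4898039   1.28824512 -0.45234053]
-122 -122.19 -0.32 20.29
-120 -120.03 -0.1 20.54
-118 -117.88 -0.64 20.79
-116 -115.84 0.13 21.04
-114 -113.85 -0.3 21.29
-112 -111.84 -0.23 21.54
-110 -109.84 -0.21 21.79
-108 -107.87 -0.44 22.04
-106 -105.81 -0.45 22.29
-104 -103.81 0.74 22.54
-102 -101.85 0.25 22.79
-100 -99.82 -0.24 23.04
-98 -97.84 0.83 23.29
-96 -95.8 1.05 23.54
-94 -93.83 -0.43 23.79
-92 -91.83 0.03 24.04
-90 -89.83 -0.76 24.29
```

No contact even at a=-90. Looking at where the fingertips really are.

```bash
python3 - <<'E'
from h import *
for n in("scene","top"):
    p,d=snapshot(n); np.save(f"pics/{n}2.npy",d); im=p[:,:,::-1].copy(); cv2.imwrite(f"pics/{n}2.png",im)
    uv=proj(n,[get_ee_pos()]); print(n,uv)
    cv2.imwrite(f"pics/push4{n}.png",cv2.resize(im[190:310,130:270] if n=="scene" else im[190:310,290:430],None,fx=5,fy=5,interpolation=cv2.INTER_CUBIC))
print(get_ee_pos(),get_ee_rot())
E
```

```text
scene [[202.55014464 269.47724028]]
top [[348.09245599 246.67915466]]
[ 485.21303912 -246.62782331   45.71525363] [[ 2.75741035e-01 -9.28486630e-01  2.48755823e-01]
 [-9.61231959e-01 -2.66336254e-01  7.14011226e-02]
 [-4.22935990e-05 -2.58800267e-01 -9.65930857e-01]]
```

View pics/push4scene.png

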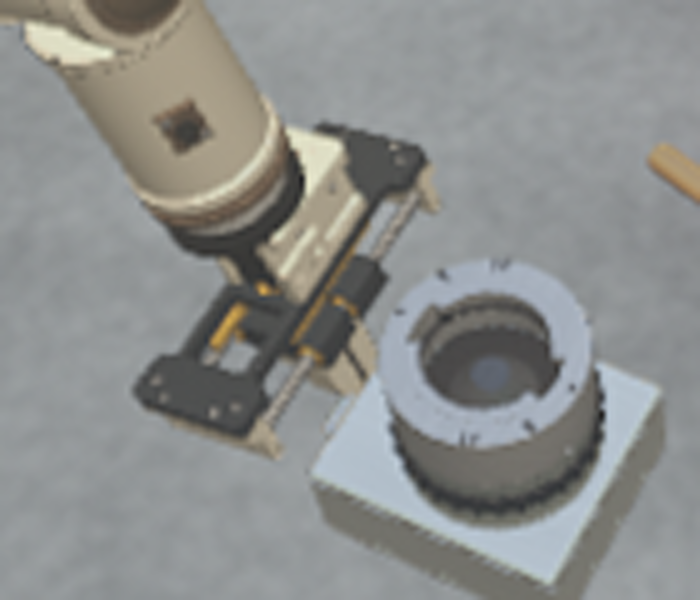

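View pics/push4top.png

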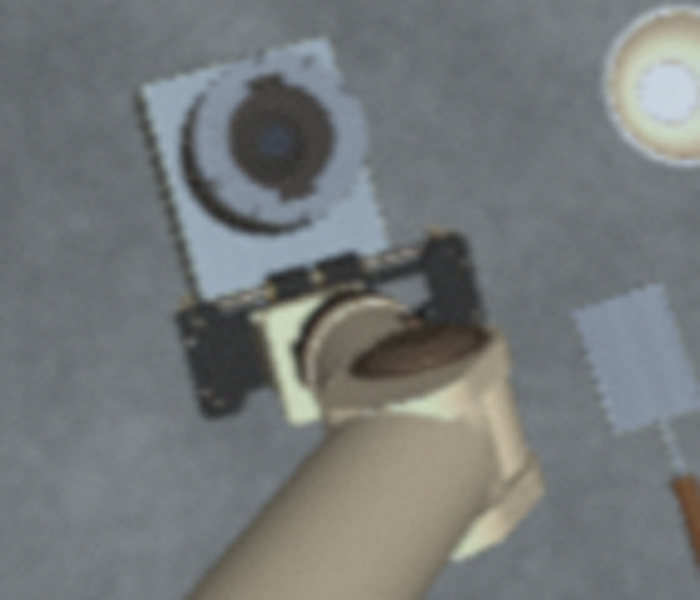

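```bash
python3 - <<'E'
from h import *
y=np.radians(YAW);ex=np.array([np.cos(y),np.sin(y)]);ey=np.array([-ex[1],ex[0]])
for n in("scene","top"):
    P=cloud(n,np.load(f"pics/{n}2.npy")); q=P[...,:2]-C; a=q@ex;b=q@ey;z=P[...,2]
    for z0 in range(20,130,10):
        m=(z>=z0)&(z<z0+10)&(a<-70)&(a>-160)&(abs(b)<70)
        if m.sum()>2: print(n,z0,m.sum(),"a",a[m].min().round(),np.median(a[m]).round(),a[m].max().round(),"b",b[m].min().round(),np.median(b[m]).round(),b[m].max().round())
im=cv2.imread("pics/scene2.png"); cv2.imwrite("pics/push5.png",cv2.resize(im[240:290,180:230],None,fx=12,fy=12,interpolation=cv2.INTER_CUBIC))
E
```

```text
scene 20 5 a -83.0 -78.0 -74.0 b -66.0 -66.0 -65.0
scene 30 4 a -81.0 -77.0 -71.0 b -67.0 -67.0 -66.0
scene 40 25 a -104.0 -99.0 -71.0 b -67.0 -22.0 -1.0
scene 50 11 a -101.0 -86.0 -72.0 b -67.0 -64.0 22.0
scene 60 7 a -84.0 -79.0 -70.0 b -67.0 -66.0 -65.0
scene 70 88 a -109.0 -80.0 -70.0 b -68.0 -23.0 12.0
scene 80 75 a -112.0 -80.0 -70.0 b -65.0 -18.0 16.0
scene 90 36 a -105.0 -93.0 -89.0 b -21.0 -7.0 16.0
scene 100 21 a -105.0 -94.0 -93.0 b -20.0 -6.0 15.0
scene 120 5 a -137.0 -115.0 -108.0 b -32.0 -31.0 -30.0
top 30 4 a -88.0 -81.0 -71.0 b 19.0 54.0 65.0
top 40 4 a -98.0 -97.0 -82.0 b 19.0 25.0 64.0
top 60 5 a -87.0 -83.0 -76.0 b 37.0 65.0 66.0
top 70 62 a -88.0 -76.0 -70.0 b -63.0 25.0 65.0
top 80 103 a -87.0 -77.0 -70.0 b -65.0 2.0 64.0
top 90 3 a -79.0 -77.0 -74.0 b -46.0 24.0 64.0
```

View pics/push5.png

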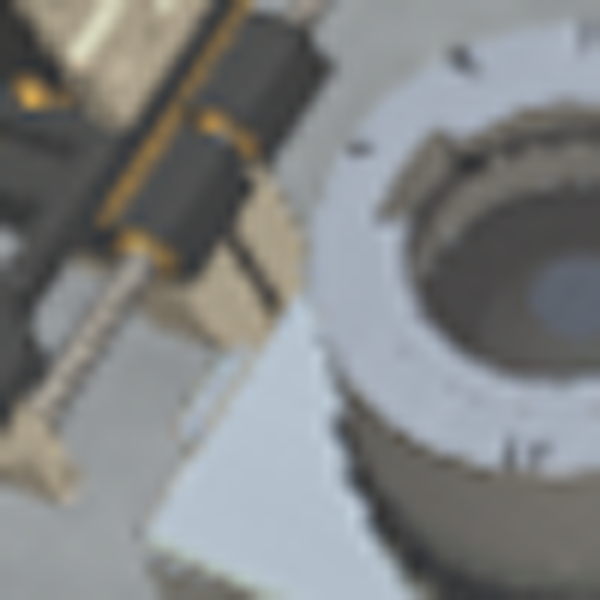

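```bash
python3 - <<'E'
from h import *
y=np.radians(YAW);ex=np.array([np.cos(y),np.sin(y)]);ey=np.array([-ex[1],ex[0]])
P=cloud("scene",np.load("pics/scene2.npy")); q=P[...,:2]-C; a=q@ex;b=q@ey
for v in range(258,278): print(v," ".join(f"{P[v,u,2]:4.0f}" for u in range(188,212)))
print("a")
for v in range(258,278): print(v," ".join(f"{a[v,u]:4.0f}" for u in range(188,212)))
R=np.array(get_ee_rot());p=np.array(get_ee_pos())
for s in(-19,0,19):
  for t in(-9.5,9.5): print(s,t,proj("scene",[p+R@[s,t,8]]),proj("scene",[p+R@[s,t,-25]]))
E
```

```text
258  162  161  158  164  156  161  163  159  155  151  146  144  102   97   95   89   -0   -1  181  175  179  179  179  177
259  152  153  155  158  160  160  160  157  151  149  146  106  101   93   92   93   82   -1  177  178  176  178  182  176
260  146  155  155  153  164  164  158  155  152  147  103  102   96   95   90   88   81   -1  178  173  178  171  176  176
261  138  144  151  153  156  154  156  153  142  143  106   99   94   92   88   86   77   -1  180  177  182  180  176  179
262  132  148  154  150  154  156  152  148  146  102  100   94   91   91   83   84   75   50  175  182  177  179  182  176
263   -4  153  154  148  109  142  142  144  103  101   98   91   84   84   87   80   74   83  175  178  178  180  178  nan
264  149  156  152  148  101  104  112  104  100   98   96   87   86   79   76   78   73   78  179  181  176  178  176  176
265  155  152  150   86   98   96   97  103  103   98   96   89   88   80   77   73   74   78  176  176  175  177  176  181
266  151  154  151    0   88   92   93   95   97   94   90   87   83   79   73   77   81   76  176  180  182
[... 3566 characters left out ...]
71  -71  -65  -65  -61  -46  -43  -27  -21  -17
276 -137 -135 -132 -129 -127 -125 -104 -101  -95  -80  -80  -79  -75  -73  -70  -67  -63  -61  -60  -57  -44  -29  -23  -17
277 -136 -132 -132 -127 -127 -122 -119  -99  -83  -81  -79  -78  -72  -71  -67  -65  -64  -62  -58  -56  -43  -31  -22  -18
-19 -9.5 [[209.58877208 266.47339447]] [[205.54273389 259.99924789]]
-19 9.5 [[204.27583859 264.83718188]] [[200.1600689  258.37377769]]
0 -9.5 [[206.2168394  271.83782663]] [[202.08167704 265.41532434]]
0 9.5 [[200.88824572 270.15776079]] [[196.68314008 263.74496819]]
19 -9.5 [[202.79833703 277.27634684]] [[198.57195057 270.90756203]]
19 9.5 [[197.45415403 275.55137109]] [[193.15762396 269.19121678]]
```

The depth readings explain it. The visible fingertips end at z≈73 where the pose readout puts them at 38, and the gripper body also sits about 36 mm high, with the offset along the tool axis. So the real tool appears about 36 mm shorter than the reported TCP implies. The drawer was therefore pushed by its upper front panel to about 1 mm from home. I'll check with a touch on the ledge, then push the pull at the right height.

```bash
python3 - <<'E'
from h import *
R=down(YAW-90)
p=mill(-140,0,60)
move_l(mill(-140,0,60),feed=250,rot=R)
s,d=snapshot("scene"); np.save("pics/scene3.npy",d)
P=cloud("scene",d); q=P[...,:2]-np.array(p[:2]); r=np.hypot(q[...,0],q[...,1]); z=P[...,2]
m=(r<30)&(z>15); print("tip z pct",np.nanpercentile(z[m],[1,3,5,10,25]),"n",m.sum(), get_ee_pos(),get_t())
move_l(mill(-140,0,14),feed=200); print(get_contact_force(),get_t())
z=14
while z>-40:
    z-=4
    try: move_l(mill(-140,0,z),feed=50)
    except MotionError as e: print(e); break
    F=get_contact_force(); print(z,round(get_ee_pos()[2],2),round(F[2],2))
    if F[2]>5: break
print(get_t())
E
```

```text
tip z pct [ 92.59095323 167.05780197 169.42574841 184.86278585 477.65441578] n 1219 [ 439.00294427 -259.39960762   59.53691826] 24.95
[ 0.4995469  -1.19492864  0.28824737] 25.3333
10 10.72 0.16
6 6.01 0.23
2 1.73 0.46
-2 -2.31 0.19
-6 -6.27 0.48
-10 -10.26 -0.45
-14 -14.27 -0.22
-18 -18.26 1.12
-22 -20.58 18.5
27.5833
```

Contact came at a reported z≈-19.8 instead of +8, so the tool is about 27.5 mm shorter than reported. I'll correct for that (OFF=27.5) and push the pull properly.

```bash
echo "OFF=27.5  # real z = reported + OFF" >> h.py; python3 - <<'E'
from h import *
y=np.radians(YAW);ex=np.array([np.cos(y),np.sin(y),0])
move_l(mill(-140,0,40-OFF),feed=150); print(get_contact_force())
a=-122; move_l(mill(a,0,40-OFF),feed=100)
while a<-99:
    a+=1.5; move_l(mill(a,0,40-OFF),feed=40)
    f=float(np.array(get_contact_force())@ex); p=np.array(get_ee_pos())
    print(a,round((p[:2]-C)@ex[:2],2),round(f,2))
    if f<-8: break
print(get_t())
E
```

```text
[ 0.32496672 -0.19376944  0.77118954]
-120.5 -120.92 -0.98
-119.0 -118.95 0.86
-117.5 -117.35 0.25
-116.0 -116.61 -2.31
-114.5 -116.54 -7.0
-113.0 -116.55 -8.92
29.8
```

The drawer is against its stop at a=-116.5, with force rising to 9 N. Now the lid.

```bash
python3 - <<'E'
from h import *
move_l(mill(-135,0,40-OFF),feed=200)
move_l(mill(-160,0,150),feed=350)
open_gripper(); print(get_t())
L=[608.4,151.3]; J=-111.5; R=down(J)
q=solve_ik(L+[110],R); print(q)
print(solve_ik(mill(0,0,215),down(-74)),solve_ik(mill(0,0,167),down(-109)))
move_ptp(L+[110],R); print(get_t(),get_contact_force(),get_ee_pos())
move_l(L+[40],feed=250); print(get_contact_force())
move_l(L+[8],feed=100); print(get_t(),get_contact_force(),get_ee_pos())
s,d=snapshot("scene"); cv2.imwrite("pics/g0.png",cv2.resize(s[150:260,250:390,::-1],None,fx=5,fy=5,interpolation=cv2.INTER_CUBIC))
E
```

```text
32.0667
[ -47.98061256   37.51379798   44.73148303   98.75676655  -30.8293021
   56.74796939 -103.19962718]
[-13.61491073  28.00494018  44.20905214  95.46389532 -21.1373341
  65.22147373 -37.75294961] [-17.17638097  33.6366294   50.29627465  98.23477318 -28.85915843
  62.00098837 -66.59379178]
33.75 [ 0.47499751 -0.53054585  0.07208241] [608.60566384 149.30552419 110.27949809]
[ 0.61557459 -0.28121065  0.78620315]
34.65 [ 0.11875391 -0.71455018  1.0688203 ] [607.8821537  151.1476012    7.41203692]
```

View pics/g0.png

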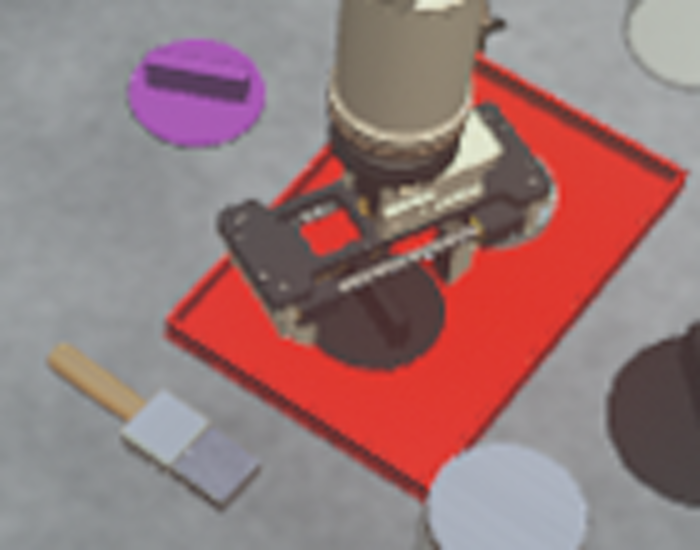

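The jaws straddle the bar, visible end at (400,330) with fingers on both sides, and there is no contact. Grasp, lift and carry above the mouth.

```bash
python3 - <<'E'
from h import *
grasp(40); print(get_opening(),get_t(),get_contact_force(),get_ee_pos())
z0=get_ee_pos()[2]; open("z0","w").write(str(z0))
move_l([608.4,151.3,z0+60],feed=200); print(get_opening(),get_contact_force(),get_t())
move_l([608.4,151.3,z0+200],feed=350)
move_ptp(mill(0,0,z0+196),down(-74)); print(get_t(),get_opening(),get_ee_pos())
for n in("scene","top"):
    p,d=snapshot(n); np.save(f"pics/{n}4.npy",d); im=p[:,:,::-1].copy(); cv2.imwrite(f"pics/{n}4.png",im)
    c=(228,262) if n=="scene" else (345,218)
    cv2.imwrite(f"pics/place{n}.png",cv2.resize(im[c[1]-60:c[1]+60,c[0]-70:c[0]+70],None,fx=5,fy=5,interpolation=cv2.INTER_CUBIC))
E
```

```text
12.608570313844004 35.9 [ 0.14258572  0.91743797 -0.82243847] [608.41974112 151.34895285   7.99928048]
12.633290760350626 [ 0.04410735  0.17855811 -1.555984  ] 36.35
38.3 12.939876529907247 [ 573.95337114 -219.53682489  202.95243182]
```

View pics/placescene.png

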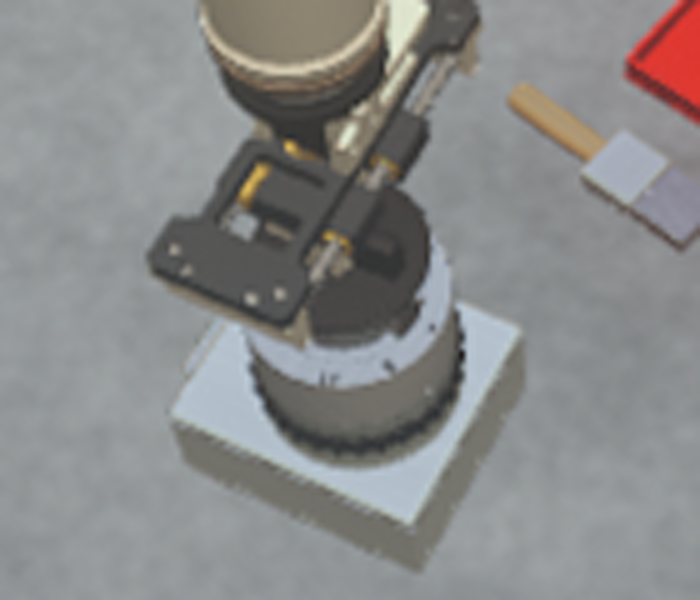

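View pics/placetop.png

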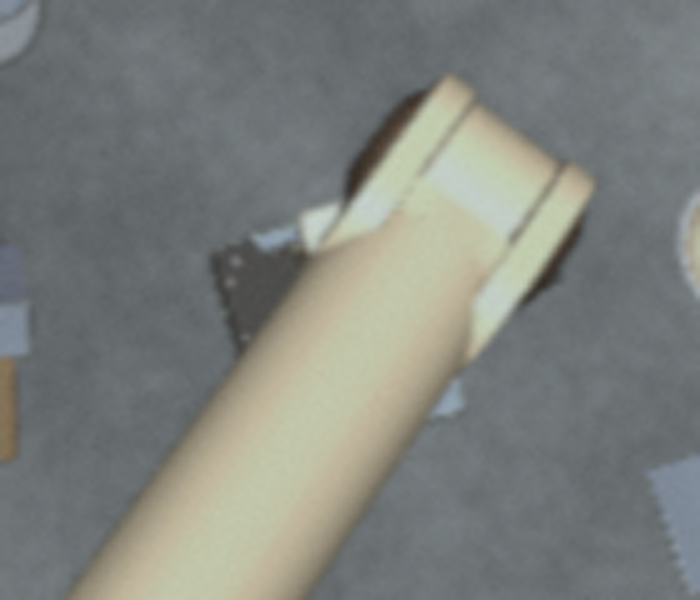

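The lid is held above the mouth, opening 12.9 mm, with the visible flange arc on the right at (430,250). Measuring its centre in the same camera as the rim marks.

```bash
python3 - <<'E'
from h import *
print(get_ee_pos(),get_t())
p,d=snapshot("scene"); im=p[:,:,::-1].copy(); cv2.imwrite("pics/s5.png",im)
r=rect("scene",im,C,218,65,6.0)
g=cv2.cvtColor(r,cv2.COLOR_BGR2GRAY)
cv2.imwrite("pics/s5r.png",cv2.resize(r,(600,600)))
print(get_ee_pos())
E
```

```text
[ 574.31630552 -219.28732817  203.36000388] 38.4
[ 574.35701235 -219.47728848  203.56844717]
```

View pics/s5r.png

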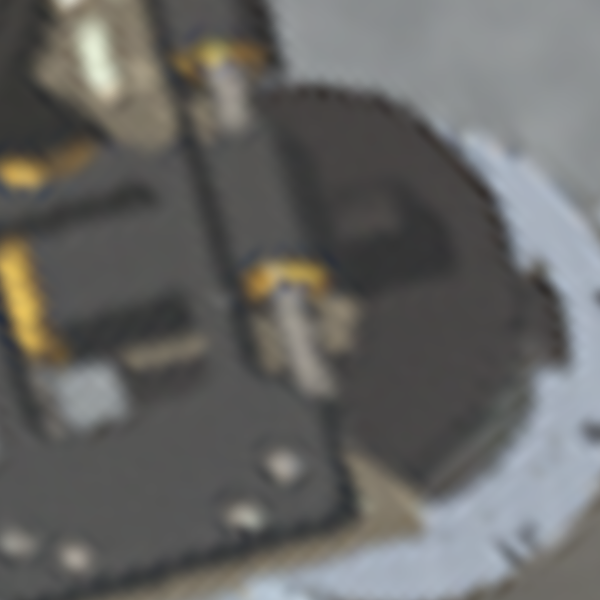

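```bash
python3 - <<'E'
from h import *
from scipy.optimize import least_squares
from scipy.ndimage import map_coordinates,gaussian_filter
g=gaussian_filter(cv2.cvtColor(cv2.imread("pics/s5.png"),cv2.COLOR_BGR2GRAY).astype(float),.4)
c0=C+[2,1.5]; pts=[]
rr=np.arange(38,54,.25)
for A in list(range(-32,95,3)):
    t=np.radians(A); W=np.c_[c0[0]+rr*np.cos(t),c0[1]+rr*np.sin(t),np.full(len(rr),218)]
    uv=proj("scene",W); v=map_coordinates(g,[uv[:,1],uv[:,0]],order=1)
    gr=np.gradient(v,rr); i=gr.argmax()
    if gr[i]>5: pts.append((A,rr[i],*W[i,:2]))
pts=np.array(pts); print([(int(a),float(r)) for a,r in pts[:,:2]])
for lo in(-32,0,25):
    Q=pts[(pts[:,0]>=lo)&(pts[:,0]<92)]
    s=least_squares(lambda x:np.hypot(Q[:,2]-x[0],Q[:,3]-x[1])-46,c0,loss="soft_l1"); print(lo,s.x,np.abs(s.fun).max())
E
```

```text
[(-32, 53.75), (-29, 53.75), (-26, 53.75), (-23, 53.0), (-20, 52.5), (-17, 50.75), (-8, 53.75), (-5, 53.75), (-2, 53.75), (1, 53.5), (4, 52.25), (7, 51.75), (10, 44.75), (13, 44.25), (16, 45.25), (19, 44.75), (22, 45.25), (25, 45.5), (28, 44.75), (31, 46.0), (34, 45.5), (37, 45.0), (40, 45.0), (43, 47.25), (46, 44.75), (49, 45.0), (52, 43.5), (55, 43.75), (58, 44.25), (61, 45.0), (64, 45.75), (67, 45.5), (70, 45.0), (73, 46.0), (76, 44.75), (79, 45.5), (82, 44.75), (85, 45.5), (88, 45.5), (91, 45.25), (94, 46.25)]
-32 [ 580.1756667  -223.51223573] 5.014221672816795
0 [ 575.47100169 -220.71891101] 7.752785101558452
25 [ 575.17013532 -220.53602143] 2.1398090278635635
```

The lid centre is about (+1.4,+0.9) off the mouth in the same camera, so I'm correcting and lowering under force watch.

```bash
python3 - <<'E'
from h import *
z0=float(open("z0").read())
T=[572.8,-221.0]; R=down(-74)
move_l(T+[z0+176],feed=100,rot=R); print(get_ee_pos(),get_contact_force(),get_t())
F0=np.array(get_contact_force())
for h in (172,169,166,163,161.5,160,159):
    move_l(T+[z0+h],feed=40)
    F=np.array(get_contact_force())-F0; p=get_ee_pos(); print(h,round(p[2]-z0,2),F.round(1),p[:2].round(2),get_t())
    if F[2]>14 or np.hypot(F[0],F[1])>12: break
E
```

```text
[ 572.31968758 -220.31040156  183.21529891] [ 0.79433481 -0.55550261 -2.58857466] 38.8
172 172.06 [0.1 0.1 1.1] [ 572.87 -221.02] 39.05
169 168.88 [-0.   0.9  1.5] [ 572.71 -220.94] 39.3
166 165.76 [-0.9  1.1  1.2] [ 572.65 -220.9 ] 39.55
163 162.72 [-1.2  0.9  0.2] [ 572.62 -220.9 ] 39.8
161.5 161.4 [-1.   1.2  1.1] [ 572.73 -220.96] 40.05
160 160.02 [-0.9  0.7  1.1] [ 572.87 -221.04] 40.3
159 159.97 [-2.1  1.4  8.7] [ 572.89 -221.01] 40.55
```

Seated: the stop came at exactly +160 mm with 8.7 N. Turning clockwise in small steps.

```bash
python3 - <<'E'
from h import *
z0=float(open("z0").read()); T=[572.8,-221.0]
dwell(0.3); t=get_t()
for j in np.arange(-77,-109.5,-4):
    move_l(T+[z0+159.3],feed=40,rot=down(j))
    R=np.array(get_ee_rot()); print(round(float(np.degrees(np.arctan2(R[1,0],R[0,0]))),2),np.array(get_contact_force()).round(1),round(get_wrist_torque()[2],3),round(get_t(),2),round(get_ee_pos()[2]-z0,2),round(get_opening(),2))
s,d=snapshot("scene"); cv2.imwrite("pics/s6.png",s[:,:,::-1]); r=rect("scene",s[:,:,::-1].copy(),C,178,65,6); cv2.imwrite("pics/s6r.png",cv2.resize(r,(600,600)))
E
```

```text
-76.94 [-1.2  1.2  4.3] -0.11 41.1 159.98 12.82
-80.9 [ 0.1 -0.1  4.7] -0.117 41.35 159.99 12.84
-84.9 [-1.  -1.2  5. ] -0.045 41.6 159.97 12.67
-88.92 [-0.5 -0.6  5.1] -0.045 41.85 159.99 12.71
-92.93 [-1.7 -1.1  5.2] -0.101 42.1 159.99 12.76
-96.93 [ 0.4 -1.4  4.6] -0.077 42.35 159.98 12.58
-100.94 [-0.6 -0.1  5.4] -0.063 42.6 159.98 13.01
-104.94 [-1.3 -0.4  5.5] -0.039 42.85 159.97 12.99
-108.94 [-0.7  0.1  5.8] -0.016 43.1 159.98 12.53
```

View pics/s6r.png

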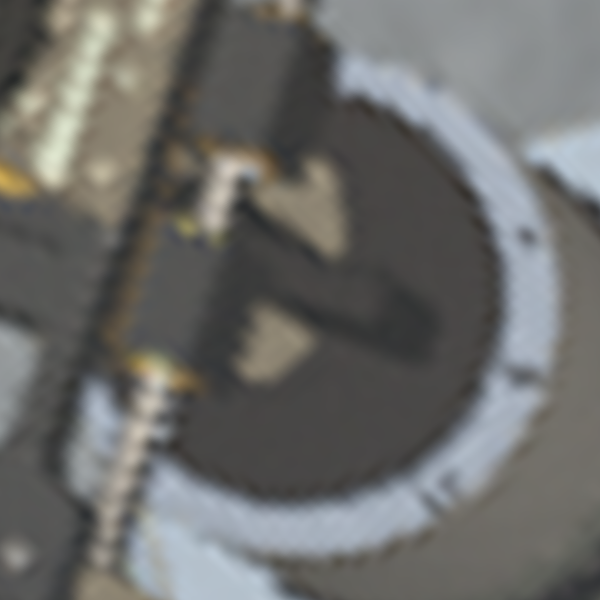

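The lid is flat inside the rim, with its bar end pointing at the single pulse bar at (522,375). Measuring bar angle, centre and height.

```bash
python3 - <<'E'
from h import *
im=cv2.imread("pics/s6.png"); r=rect("scene",im,C,211,40,7.5); cv2.imwrite("pics/s6b.png",r)
from scipy.ndimage import map_coordinates
from scipy.optimize import least_squares
g=cv2.cvtColor(im,cv2.COLOR_BGR2GRAY).astype(float); Q=[]
rr=np.arange(40,52,.25)
for A in range(-100,70,4):
    t=np.radians(A);W=np.c_[C[0]+rr*np.cos(t),C[1]+rr*np.sin(t),np.full(len(rr),183)];uv=proj("scene",W);v=map_coordinates(g,[uv[:,1],uv[:,0]],order=1);gr=np.gradient(v,rr);i=gr.argmax()
    if gr[i]>10:Q.append(W[i,:2])
Q=np.array(Q); s=least_squares(lambda x:np.hypot(Q[:,0]-x[0],Q[:,1]-x[1])-46,C,loss="soft_l1");print("flange centre",s.x,len(Q),np.median(abs(s.fun)))
print(get_ee_pos(),get_opening(),get_wrist_torque(),get_t())
E
```

```text
flange centre [ 574.04688994 -221.82858893] 43 0.5146951285562764
[ 573.24466348 -221.73743519  167.96924562] 12.911682055043812 [-0.11317209  0.37851384 -0.07676462] 43.15
```

View pics/s6b.png

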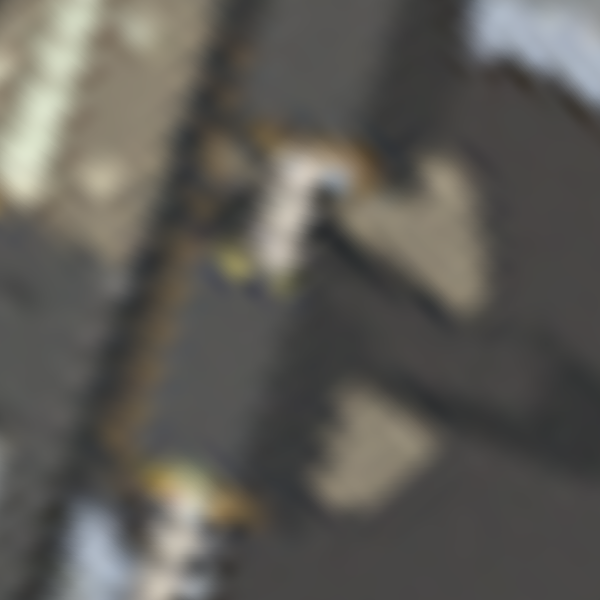

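```bash
python3 - <<'E'
from h import *
s,d=snapshot("scene"); P=cloud("scene",d); im=s.astype(int)
q=P[...,:2]-C; a=np.hypot(q[...,0],q[...,1])
m=(a<45)&(P[...,2]>202)&(P[...,2]<216)&(im.max(-1)<95)
n,lab,st,ce=cv2.connectedComponentsWithStats(m.astype(np.uint8))
k=1+st[1:,4].argmax(); b=q[lab==k]; print(n,st[1:,4],b.mean(0),b.min(0),b.max(0))
print("all",q[m].shape); r=cv2.minAreaRect(b.astype(np.float32)); print(r)
e=np.linalg.eigh(np.cov(b.T))[1][:,1]; print(np.degrees(np.arctan2(e[1],e[0])))
cv2.imwrite("pics/s7.png",cv2.resize(s[235:290,200:260,::-1],None,fx=10,fy=10,interpolation=cv2.INTER_CUBIC))
c=s[235:290,200:260,::-1].copy(); c[m[235:290,200:260]]=(0,0,255); cv2.imwrite("pics/s7m.png",cv2.resize(c,None,fx=10,fy=10,interpolation=cv2.INTER_NEAREST))
# expected bar top corners at -19 deg
t=np.radians(-19);ux=np.array([np.cos(t),np.sin(t)]);uy=np.array([-ux[1],ux[0]])
for sg in(-6.5,6.5):print(sg,[((proj("scene",[[*(C+35*k*ux+sg*uy),211]])[0]-[200,235])*10).round() for k in(-.2,1)])
E
```

```text
3 [ 2 65] [19.98520791 -7.44654169] [  1.77941837 -18.09069131] [34.26728082  4.16819216]
all (67, 2)
((17.47015953063965, -5.973506927490234), (14.625014305114746, 36.60662841796875), 68.69384002685547)
152.1230910768874
-6.5 [array([217., 170.]), array([290., 299.])]
6.5 [array([263., 148.]), array([337., 276.])]
```

View pics/s7.png

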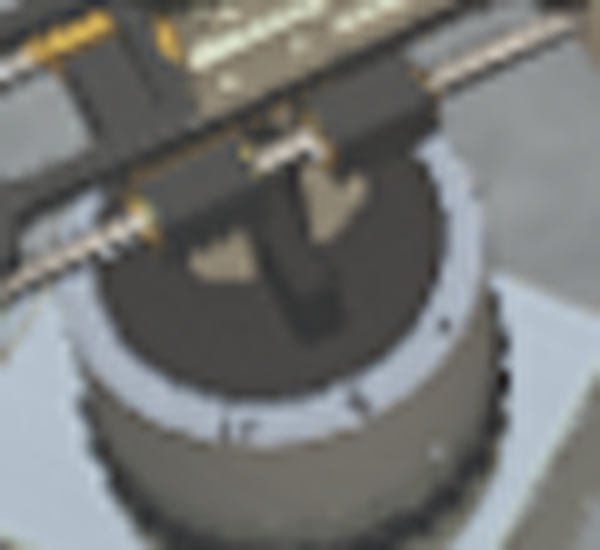

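View pics/s7m.png

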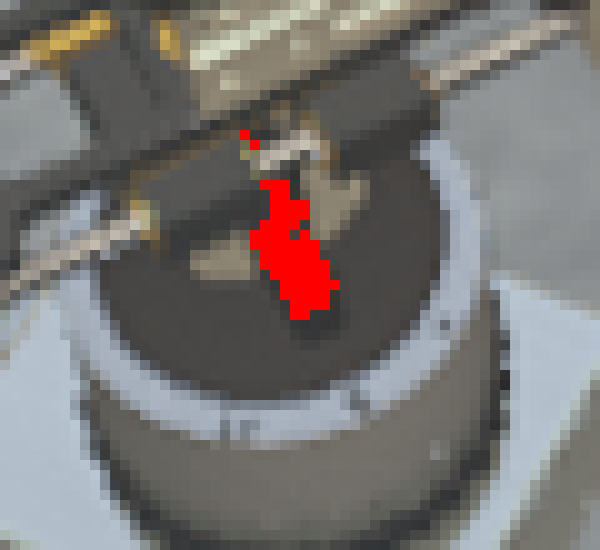

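The bar's far end, at crop (290–338, 280–310), falls on the corners predicted for -19° to within a pixel. The box fit gives -21.3° and the tool reads -18.9°. Flange centre is within 1 mm of the mouth and seated. Handing in.

```bash
python3 - <<'E'
from rig import *
print(get_contact_force(),get_opening(),get_t()); close_job(); print(get_t())
E
```

```text
[-0.77574367 -0.47510905  5.34001519] 12.719635316409427 43.2
the job is handed in; nothing more can be done
the job is handed in; nothing more can be done
```

The job is handed in at about 43 s. The mill is closed, the lid is turned to the pulse mark, and the arm is still gripping and holding it there. No verdict was reported.

**What I did**
- **Drawer:** I pushed it home until it pressed firmly on its stop.
- **Lid:** I picked the smaller black lid from the tray and seated it in the mouth. It stopped exactly 160 mm above its tray height with the right press force.
- **Turn:** I turned it 35° clockwise and am holding it with a 40 N grip and about 5 N of downward press.

**Last checks**
- **Angle:** the tool reads the bar at -18.9° and the pulse mark was measured at -19.0°.
- **Centre:** the lid's flange is within about 1 mm of the mouth centre.
- **Height:** the lid is on its seat.
- **Grip:** the jaws stand about 12.7 mm apart on the 13 mm bar.

**What disagreed**
- **Tool length:** the real fingertips are about 27.5 mm shorter than the reported tool position implies, which I confirmed by touching the ledge. My first two drawer pushes therefore passed above the pull. The first still moved the drawer to about 1 mm from home, and a third push at the right height closed it fully.
- **Bar angle:** image estimates ran from -19° to -21° on box fits and corner positions. Two rougher readings (a line fit to the same depth points, and an edge read by eye) gave -26° to -28°. I trusted the tool angle and the matching bar-end corners.
- **Turning torque:** the wrist reading was too noisy to show the switch spring.
- **Bystanders:** I did not re-measure them at the end. I felt no contact near them, and none looked moved in the pictures I took.

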